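# Seat the charged battery pack in the charging dock

### The arm

A 7-joint arm with a two-finger parallel gripper is mounted at the origin on a cart in front of the work surface, level with it; the furniture and walls round the work are solid. World frame = base frame: x ahead of the robot, y to its left, z up, the work surface at z = 0. Lengths are in mm, angles in degrees, forces in N, time in s.
With the tool pointing down it reaches from about 400 to 925 mm from the base axis. Payload 4.1 kg.
Tool frame: the origin (TCP) lies between the finger pads; the fingertips stand 25 mm ahead of it and the grasp point (between the pads) lies 6 mm ahead of it (manip.finger_overhang is the distance from the TCP to the fingertips, in mm); z points along the fingers, y is the line along which they close (so a half turn about z gives the same grasp; the last joint's range is limited). The gripper opens to 85 mm and grips with 20 to 120 N. Pads are 22 mm wide; open, the fingers measure 114 mm over their backs; the gripper's body (76 mm by 85 mm) begins 54 mm behind the grasp point. The pads swing forward as they close: fully open they stand 13 mm farther back than shut.
Start: joints at [67.552, 22.827, 2.584, 88.041, -1.071, 69.15, -2.905], TCP at [187.648, -622.357, 256.347] pointing down, gripper open.
Joint ranges: [-161.44, 161.44], [-28.35, 127.94], [-78.24, 83.42], [0, 140.83], [-78.03, 258.03], [13.02, 114.36], [-168.23, 168.23]. Speed limits (degrees/s): [147.25, 147.25, 180, 180, 180, 180, 180].

### API

Orientations are given as [roll, pitch, yaw] about the fixed x, y, z axes, in that order (R = Rz(yaw) Ry(pitch) Rx(roll)).
In Python, from bench import manip gives the robot as it stands.
- The arm moves only by the tool run_rows, called after "Call:" by a JSON object that holds its "fn" and its "kwargs", one argument or row to a line. Schema: {"type":"object","properties":{"motion":{"type":"array","items":{"type":"number"},"minItems":5,"maxItems":40},"clamp_n":{"type":"number"},"only":{"type":"string"},"quiet":{"type":"boolean"},"lines":{"type":"string"}},"required":["motion"],"additionalProperties":false}. motion is one flat list of numbers that holds 1 to 8 rows one after another, with no inner brackets; each row has 5 numbers: dx, dy, dz in a scale on which 1.0 is 600 mm, then a turn about the tool's z in a scale on which 1.0 is 180 degrees, then the finger opening in mm; each row is the pose to reach, as a shift and turn from the pose commanded when the call began, along the tool's axes at that moment; what a row does not reach only later rows make up. A row lasts 1/10 s, in which the tool goes at most 50 mm and 8.59 degrees, less where a joint would pass 70% of its speed; a pose out of reach is approached as far as the arm can. The fingers move at their own pace and stop on an object; clamp_n is the grip in N (left out, the last holds). Time passes only in rows, so rows that do not move let the fingers close. The tool returns the time, the measured TCP pose, the force, the opening and the grip force at its end. only (a regular expression) keeps the lines of the reply that match it, lines (a string "A,B") keeps lines A to B, and quiet returns only ok. Shift and turn numbers lie between -1 and 1, and a call with a number outside is refused. Input that does not fit is refused with a message, and nothing moves.
- manip.sense(): the state, without advancing time (a new reading comes with each control period).
- manip.camera(name): name is "side" or "top" or "wrist"; returns the picture (420x560x3 uint8, red, green, blue); there is no depth.
- manip.camera_params(name): a dict with "fx", "fy", "cx", "cy" (pixels), "origin" and "orientation" of the camera in the world; the wrist camera has in their place "hand_eye" (4x4, takes a point from camera to tool coordinates, whose origin is the TCP and whose axes are the flange's). Camera axes: x right, y down, z forward; pixel columns grow to the right and rows downward; lengths in mm; the calibration is good to about 2 mm. A picture is of the moment at which its call begins: read the wrist's pose just before it. camera_params takes no time and is no camera call.
- manip.job_done(): hands the job in; it is judged then, once.
The state is a dict: "clock": time; "qpos": joint angles; "qvel": joint speeds; "effort": joint torques, N m; "eef_pos": TCP position; "eef_rot": TCP orientation; "wrist_force": force on the tool from outside, world axes, zero at the start; "moment": the same for the moment, N m; "grip_width": finger opening in mm; "gripper_force": force on a finger pad.
Only numpy, scipy, OpenCV 4.12 (cv2) and the standard library are available. Lean on these libraries where they do the work, as an engineer would, in place of code of your own. Each camera call takes 0.05 s, during which the arm holds its last target. There are 200 camera calls.

### The job

Pick up the battery pack with the green grip, set it into the bay of the grey charging dock and press it down until it is fully home, its black shoulders flush with the dock's rim. Let go of it, and leave the pack with the red grip where it lies.

Things in the scene. Friction and masses are not known exactly. Their poses are not given: they have to be found in the camera images.
- pack_green: The pack to seat: a black block 44 x 64 x 30 mm (x, y, z) with a green upright grip rib on top, 16 mm thick (x), 50 mm long (y), rising 24 mm above the block's shoulders (rib top 54 mm above the underside), centred; take it by the rib from above. 80 to 170 g. Either way round is the same. Origin: centre of its underside; z up, y along its length and along the rib.
- pack_red: A bystander pack of the same shape and size, but with a red rib; not to be moved. Either way round is the same. Origin: centre of its underside; z up, y along its length and along the rib.
- dock: Grey charging dock, 90 x 110 x 40 mm (x, y, z), fixed. Centred in its top is a bay 50 x 70 mm (x, y), its mouth flared to 66 x 86 mm over the top 12 mm; the pack's long side goes along the dock's y, either way round. Origin: centre of its underside; z up, rim at z = 40 mm. Fully home, the pack's underside is 10 mm above the dock's underside, shoulders level with the rim, rib above it.
- carriage (a joint): The bay's floor, a black plate with brass contacts that slides straight down: 0 = up (its top 20 mm above the dock's underside; a pack set on it stands 10 mm proud), 0.010 m = fully down on its stop (pack flush). No spring: friction holds it where it is left; a pack's weight does not move it, pressing it down takes 10 to 13 N.

How it is judged (in metres and radians):
At the end, for the whole second after the job is handed in: The green-ribbed pack lies at rest in the dock's bay, within 12 mm of its centre, lengthwise within 11 degrees, level within 6 degrees, its shoulders no more than 3 mm above the rim; the red-ribbed pack is within 30 mm of where it was (horizontal distance between pack_green and dock below 0.012 m and z of pack_green in the frame of dock below 0.013 m and angle between the z axis of pack_green and the z axis of dock, either way round below 0.1 rad and angle between the y axis of pack_green and the y axis of dock, either way round below 0.2 rad and linear speed of pack_green below 0.02 m/s); the robot touches nothing.
It fails at once if the pack with the red grip is moved by more than 30 mm (distance of pack_red from where it was at the start of the episode above 0.03 m).
It also fails if it takes over 32 s, if anything falls off the work surface, if the arm or the gripper's body presses on something with over 40 N, if the wrist force passes 120 N, or if a joint passes its speed limit or range.

## Working session

There is one attempt and no reset: what is moved stays moved. The work goes in short steps, Python scripts to look and compute and a tool call to move; the robot and the scene stay as the last step left them, time stands still between calls to the robot, and variables do not carry over. Pictures are saved under pics/ and viewed, at most 10 in all, crops included, and the job is handed in when it is done.

```bash
ls; mkdir -p pics; python3 - <<'E'
from bench import manip
import cv2
s=manip.sense(); print(s)
for n in("side","top","wrist"):
    print(n,manip.camera_params(n))
a=manip.camera("top");b=manip.camera("side")
cv2.imwrite("pics/top.png",a[:,:,::-1]);cv2.imwrite("pics/side.png",b[:,:,::-1])
E
```

```text
bench.py
pics
{'clock': 0.0, 'qpos': array([67.55119131, 22.87183284,  2.58212317, 88.11564729, -1.0685902 ,
       69.1485163 , -2.9029035 ]), 'qvel': array([ 0.00172176,  0.03043184,  0.0319053 , -0.09533697, -0.09063579,
        0.08446604, -0.06125123]), 'effort': array([-3.01884556e-04, -4.75117314e+01,  1.36481490e+00, -2.54217142e+01,
        1.17507105e-02,  9.56923468e-03, -1.39374106e-05]), 'eef_pos': array([ 187.4364317 , -621.77325509,  255.2536274 ]), 'eef_rot': array([-1.79888625e+02,  1.11101516e-02,  1.67842113e+01]), 'wrist_force': array([0.11476018, 0.48409618, 0.60630099]), 'moment': array([-0.04261068, -0.01736968, -0.02482753]), 'gripper_force': 0.0, 'grip_width': 85.20585463525673}
side {'fx': 485.06413087625054, 'fy': 485.06413087625054, 'cx': 274.708150760074, 'cy': 207.56132928921753, 'origin': array([  424.85658596, -1015.77758528,   462.18993811]), 'orientation': array([-116.01995966,    0.1849586 ,   -6.42107815])}
top {'fx': 445.3834588240245, 'fy': 445.3834588240245, 'cx': 284.34316658046305, 'cy': 200.16934727789598, 'origin': array([ 441.83496517, -165.23763601,  911.87759367]), 'orientation': array([-174.40152402,   -1.79008874,  -89.62932375])}
wrist {'fx': 367.19134003388075, 'fy': 367.19134003388075, 'cx': 281.3302097520012, 'cy': 209.14301760296462, 'hand_eye': array([[-1.19942164e-03, -9.53990115e-01, -2.99835659e-01,
         7.62063891e+01],
       [ 9.99999256e-01, -1.21132726e-03, -1.46168453e-04,
        -7.27477481e-01],
       [-2.23755847e-04, -2.99835611e-01,  9.53990858e-01,
        -1.17685242e+02],
       [ 0.00000000e+00,  0.00000000e+00,  0.00000000e+00,
         1.00000000e+00]])}
```

View pics/top.png

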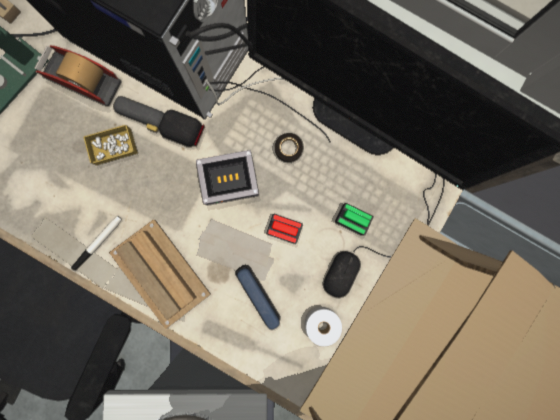

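View pics/side.png

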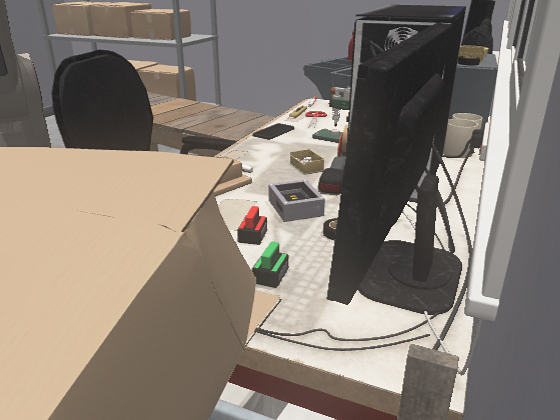

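The top view shows the dock at about (228,178), the red pack at (284,228) and the green pack at (354,219). The monitor is above-right of the green pack and a carton is at lower right. The side view confirms this, with the green pack at (271,262) beside the monitor's near edge.

```bash
python3 - <<'E'
from bench import manip
import cv2,numpy as np
a=cv2.imread("pics/top.png");b=cv2.imread("pics/side.png")
c1=cv2.resize(a[140:260,185:385],None,fx=4,fy=4,interpolation=cv2.INTER_CUBIC)
cv2.imwrite("pics/topc.png",c1)
w=manip.camera("wrist");cv2.imwrite("pics/w0.png",w[:,:,::-1])
open("h.py","w").write('''
from bench import manip
import numpy as np,cv2
from scipy.spatial.transform import Rotation as R
def cam(n,s=None):
    p=manip.camera_params(n)
    if n=="wrist":
        s=s or manip.sense();H=p["hand_eye"];T=R.from_euler("xyz",s["eef_rot"],degrees=True).as_matrix()
        return p,T@H[:3,3]+s["eef_pos"],T@H[:3,:3]
    return p,np.array(p["origin"]),R.from_euler("xyz",p["orientation"],degrees=True).as_matrix()
def ray(n,u,v,s=None):
    p,o,M=cam(n,s);d=M@[(u-p["cx"])/p["fx"],(v-p["cy"])/p["fy"],1];return o,d
def at(n,u,v,z,s=None):
    o,d=ray(n,u,v,s);return o+d*(z-o[2])/d[2]
def tri(n1,p1,n2,p2):
    o1,d1=ray(n1,*p1);o2,d2=ray(n2,*p2)
    t=np.linalg.lstsq(np.c_[d1,-d2],o2-o1,rcond=None)[0];return o1+d1*t[0],o2+d2*t[1]
def px(n,P,s=None):
    p,o,M=cam(n,s);q=M.T@(np.array(P)-o);return np.array([p["fx"]*q[0]/q[2]+p["cx"],p["fy"]*q[1]/q[2]+p["cy"]])
''')
from h import *
for z in(0,100,200,300):
  P=at("top",418,220,z);Q=at("top",305,410,z); print(z,P,px("side",P),Q,px("side",Q))
for n in("top","side"):
  I=(a if n=="top" else b).astype(int)
  g=I[:,:,1]-np.maximum(I[:,:,0],I[:,:,2]);r=I[:,:,2]-np.maximum(I[:,:,1],I[:,:,0])
  for nm,m in(("g",g>60),("r",r>100)):
    k,l,st,c=cv2.connectedComponentsWithStats(m.astype(np.uint8))
    for i in range(1,k):
      if st[i,4]>40:
        pts=np.argwhere(l==i)[:,::-1].astype(np.float32);print(n,nm,st[i],c[i],cv2.minAreaRect(pts))
print(tri("top",(354,219),"side",(271,257)))
E
```

```text
0 [ 492.86460156 -470.04142444    0.        ] [280.30489974 328.72310208] [ 116.47437133 -236.55902274    0.        ] [ 55.63425168 258.92214695]
100 [ 487.2684956  -436.61547006  100.        ] [273.58447509 257.28479073] [ 152.15466396 -228.73764548  100.        ] [ 66.78912037 205.70271501]
200 [ 481.67238964 -403.18951569  200.        ] [266.57083606 182.72960199] [ 187.83495659 -220.91626822  200.        ] [ 78.8722301  148.05468223]
300 [ 476.07628367 -369.76356131  300.        ] [259.24436514 104.84900104] [ 223.51524922 -213.09489097  300.        ] [92.00447486 85.40126825]
top g [345 205  27  22 311] [357.35369775 215.55948553] ((356.6000061035156, 215.30001831054688), (28.174455642700195, 11.627553939819336), 26.56505012512207)
top g [339 218  26  16 115] [351.52173913 225.70434783] ((351.3000183105469, 225.4000244140625), (27.72724151611328, 4.0249223709106445), 26.56505012512207)
top r [272 215  29  21 337] [285.43026706 225.29970326] ((285.3999938964844, 225.29998779296875), (28.144268035888672, 13.597793579101562), 18.43494987487793)
top r [269 230  27  12 125] [281.728 
[... 158 characters left out ...]
.96183206] ((270.0202941894531, 248.87161254882812), (7.323601245880127, 19.297107696533203), 35.53767776489258)
side g [271 254  15  17  79] [278.5443038  262.34177215] ((278.67901611328125, 262.4668273925781), (4.120209217071533, 21.116073608398438), 34.50851821899414)
side r [245 206  14  13  94] [251.75531915 211.82978723] ((251.6764678955078, 212.20587158203125), (6.859943389892578, 15.091875076293945), 30.963754653930664)
side r [255 217  10  13  56] [259.5        223.14285714] ((259.5000305175781, 223.00003051757812), (3.5777084827423096, 14.758047103881836), 26.56505012512207)
(array([ 491.88017407, -330.47251625,   34.41241519]), array([ 494.37170822, -330.61936007,   34.58216901]))
```

View pics/topc.png

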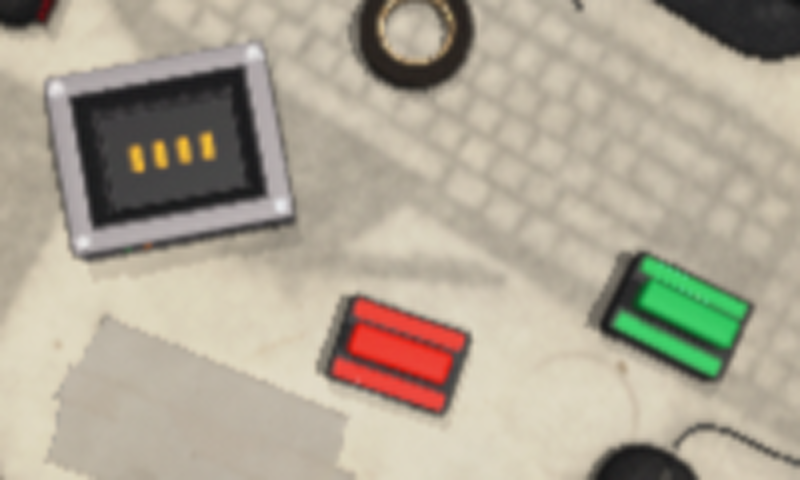

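View pics/w0.png

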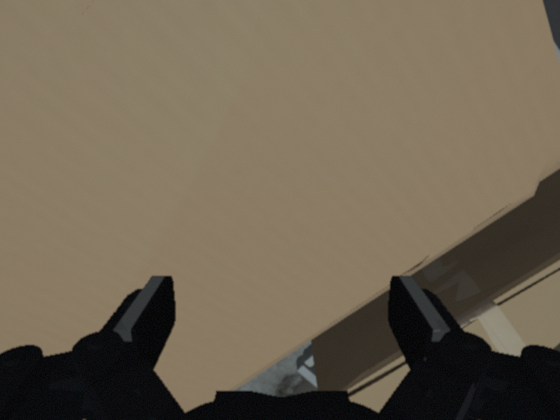

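The top crop shows the dock rim corners at (45,80), (262,42), (295,215) and (80,258). The green rib is centred near (691,311) and its shoulders near (678,316). The wrist picture shows only the carton top under the open fingers.

```bash
python3 - <<'E'
from h import *
f=lambda u,v:(185+(u-1.5)/4,140+(v-1.5)/4)
def show(n,L,z):
    P=np.array([at("top",*f(u,v),z) for u,v in L]);print(n,P.mean(0).round(1),[round(float(np.linalg.norm(P[i]-P[i-1])),1) for i in range(4)])
    for i,j in((0,1),(3,2),(0,3),(1,2)):
        d=P[j]-P[i];print("  ang",np.degrees(np.arctan2(d[1],d[0])).round(1))
show("dock",[(45,80),(262,42),(295,215),(80,258)],40)
show("green sh",[(640,253),(752,303),(718,381),(605,325)],30)
show("rib",[(652,272),(745,318),(733,350),(637,305)],54)
show("red sh",[(352,295),(470,333),(445,413),(328,373)],30)
print(tri("top",(357.35,215.8),"side",(270,249)))
print("monitor",tri("top",(460,186),"side",(345,300)))
print("carton",tri("top",(418,220),"side",(242,157)))
I=cv2.imread("pics/top.png").astype(int)
E
```

```text
dock [572.9 -79.2  40. ] [90.1, 108.5, 88.0, 107.0]
  ang -79.1
  ang -78.0
  ang -167.6
  ang -168.6
green sh [ 493.2 -331.9   30. ] [40.2, 61.1, 42.7, 62.5]
  ang -113.7
  ang -116.0
  ang 153.9
  ang 155.8
rib [ 493.9 -333.7   54. ] [17.7, 50.2, 16.7, 51.2]
  ang -115.9
  ang -114.7
  ang 155.3
  ang 158.8
red sh [ 473.2 -192.5   30. ] [40.3, 61.5, 41.4, 61.0]
  ang -107.4
  ang -108.4
  ang 163.4
  ang 162.8
(array([ 497.1440179 , -333.72482658,   52.19875751]), array([ 492.53407306, -333.47534174,   51.85327189]))
monitor (array([ 553.51884418, -524.36616878,   83.0730354 ]), array([ 568.56319439, -526.51162523,   86.02995207]))
carton (array([ 479.64676216, -391.09029313,  236.19708931]), array([ 449.63641599, -390.5755696 ,  234.34562728]))
```

```bash
python3 - <<'E'
import cv2,numpy as np
b=cv2.imread("pics/side.png");a=cv2.imread("pics/top.png")
c=cv2.resize(b[130:370,150:350],None,fx=2.5,fy=2.5,interpolation=cv2.INTER_CUBIC)
d=cv2.resize(a[200:420,290:560],(300,244));d=cv2.copyMakeBorder(d,0,356,0,0,cv2.BORDER_CONSTANT)
cv2.imwrite("pics/sc.png",np.hstack([c,d]))
E
```

```text
(no output)
```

View pics/sc.png

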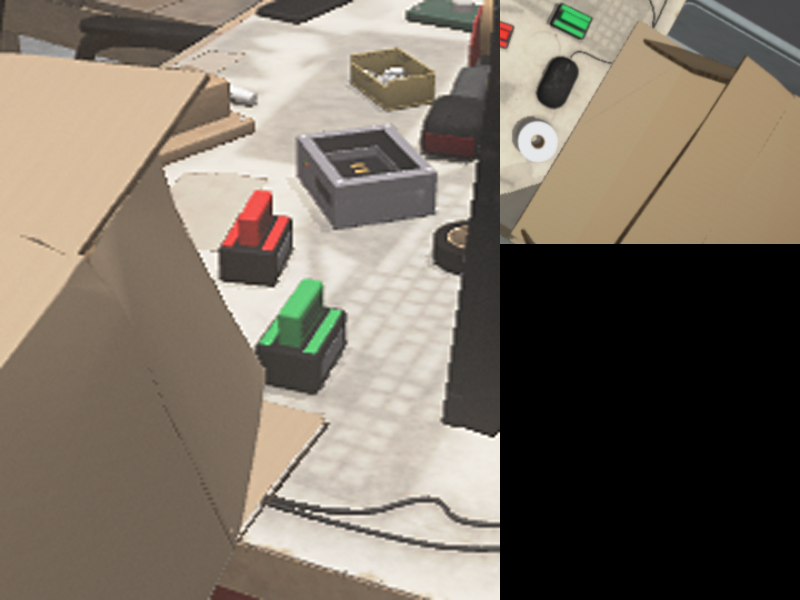

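The manual's scale: shifts go in shares of 600 mm and turns go in shares of 180 degrees. Converting my numbers, -100 mm is -0.1667, -50 mm is -0.0833.

Call:
{"fn": "run_rows", "kwargs": {
  "motion": [0,0,-0.0833,0,85,0,0,-0.1667,0,85,0,0,-0.1667,0,85],
  "clamp_n": 40
}}

```text
clock: 0.45
eef_pos: [188.5, -625.4, 364.7]
eef_rot: [179.2, -0.0, 16.8]
wrist_force: [-0.1, -1.6, 1.3]
grip_width: 84.9
gripper_force: 0.0
```

The side crop shows that the (418,220) point in the top view is a low flap tip, at side (280,298). The carton's top edge runs from (234,159) to (182,232).

```bash
cat >> h.py <<'E'
def delta(P,yaw):
    s=manip.sense();T=R.from_euler("xyz",s["eef_rot"],degrees=True).as_matrix()
    d=T.T@(np.array(P)-s["eef_pos"]);t=s["eef_rot"][2]-yaw;t=(t+90)%180-90
    print("clock",s["clock"],"tool delta",d.round(1),"turn",round(t,1),"F",s["wrist_force"].round(1),"w",round(s["grip_width"],1),s["gripper_force"],"q7",s["qpos"][6].round(1))
E
python3 - <<'E'
from h import *
print("flap tip",tri("top",(418,220),"side",(280,298)))
print("carton",tri("top",(511,253),"side",(182,232)))
delta((494,-333,200),65)
E
```

```text
flap tip (array([ 490.4479255 , -455.60643975,   43.18495899]), array([ 494.09383268, -455.84504925,   43.46874532]))
carton (array([ 429.75997336, -548.92299236,  208.45489725]), array([ 376.39020569, -552.85355317,  211.5149892 ]))
clock 0.45 tool delta [ 376.7 -194.2  162.2] turn -48.2 F [-0.1 -1.6  1.3] w 84.9 0.0 q7 -3.0
```

Scaled: 340 mm is 0.5667, 303 mm is 0.505, -48 degrees is -0.2667.

Call:
{"fn": "run_rows", "kwargs": {
  "motion": [0.075,-0.0383,0,-0.0333,85,0.1467,-0.075,0,-0.0722,85,0.2183,-0.1133,0,-0.1111,85,0.29,-0.15,0,-0.15,85,0.3617,-0.1867,0,-0.1889,85,0.4333,-0.2233,0,-0.2278,85,0.505,-0.26,0.0333,-0.2667,85,0.5667,-0.2917,0.075,-0.2667,85]
}}

```text
clock: 1.25
eef_pos: [464.4, -355.6, 312.5]
eef_rot: [179.8, 0.0, 64.9]
wrist_force: [-0.1, -0.3, -0.9]
grip_width: 85.1
gripper_force: 0.0
```

Call:
{"fn": "run_rows", "kwargs": {
  "motion": [0,0,0.0167,0,85,0,0,0.0167,0,85]
}}

```text
clock: 1.45
eef_pos: [461.8, -355.5, 299.3]
eef_rot: [-179.7, -0.0, 64.9]
wrist_force: [-0.5, -0.8, -0.5]
grip_width: 85.2
gripper_force: 0.0
```

```bash
python3 - <<'E'
from h import *
delta((494,-333,200),65)
s=manip.sense()
w=manip.camera("wrist");cv2.imwrite("pics/w1.png",w[:,:,::-1])
c=np.array([494,-333,0]);yu=np.radians(65);ly=np.array([np.cos(yu),np.sin(yu),0]);lx=np.array([ly[1],-ly[0],0])
print([px("wrist",c+[0,0,54]+i*8*lx+j*25*ly,s).round() for i in(-1,1) for j in(-1,1)])
E
```

```text
clock 1.45 tool delta [33.9 20.1 99.3] turn -0.1 F [-0.5 -0.8 -0.5] w 85.2 0.0 q7 4.8
[array([295., 165.]), array([295., 113.]), array([311., 165.]), array([312., 113.])]
```

View pics/w1.png

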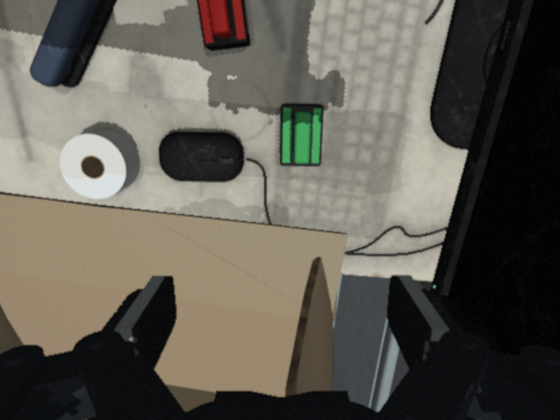

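The wrist view shows the pack straight and aligned, with corners at (281,104) and (322,165). The predicted rib pixels agree to about 2 px.

Scaled: 109 mm is 0.1817, 90 mm is 0.15.

Call:
{"fn": "run_rows", "kwargs": {
  "motion": [0.0283,0.0167,0.05,0,85,0.0567,0.0333,0.1,0,85,0.0567,0.0333,0.15,0,85,0.0567,0.0333,0.1817,0,85,0.0567,0.0333,0.1817,0,85]
}}

```text
clock: 2.0
eef_pos: [492.1, -336.2, 190.6]
eef_rot: [-179.7, 0.0, 64.6]
wrist_force: [-0.1, -0.4, 0.4]
grip_width: 85.1
gripper_force: 0.0
```

```bash
python3 - <<'E'
from h import *
s=manip.sense()
w=manip.camera("wrist");cv2.imwrite("pics/w2.png",w[:,:,::-1])
I=w.astype(int);g=I[:,:,1]-np.maximum(I[:,:,0],I[:,:,2])
k,l,st,c=cv2.connectedComponentsWithStats((g>40).astype(np.uint8))
for i in range(1,k):
  if st[i,4]>40: print(st[i],c[i].round(),cv2.minAreaRect(np.argwhere(l==i)[:,::-1].astype(np.float32)))
c=np.array([494,-333,0]);yu=np.radians(65);ly=np.array([np.cos(yu),np.sin(yu),0]);lx=np.array([ly[1],-ly[0],0])
print([px("wrist",c+[0,0,54]+i*8*lx+j*25*ly,s).round() for i in(-1,1) for j in(-1,1)])
print([px("wrist",c+[0,0,30]+i*22*lx+j*32*ly,s).round() for i in(-1,1) for j in(-1,1)])
delta((494,-333,58),65)
E
```

```text
[297 156  12  69 681] [302. 190.] ((301.9844055175781, 189.98336791992188), (10.284972190856934, 68.25481414794922), 1.8476102352142334)
[257 163  11  61 620] [262. 194.] ((262.0, 193.0), (60.0, 10.0), 90.0)
[ 272  177   21   53 1032] [282. 204.] ((282.0, 203.0), (52.0, 20.0), 90.0)
[array([273., 233.]), array([272., 166.]), array([295., 232.]), array([295., 166.])]
[array([257., 230.]), array([255., 151.]), array([311., 230.]), array([313., 150.])]
clock 2.05 tool delta [  3.7  -0.8 134.5] turn -0.4 F [ 0.4 -0.3 -0.5] w 85.0 0.0 q7 -0.8
```

View pics/w2.png

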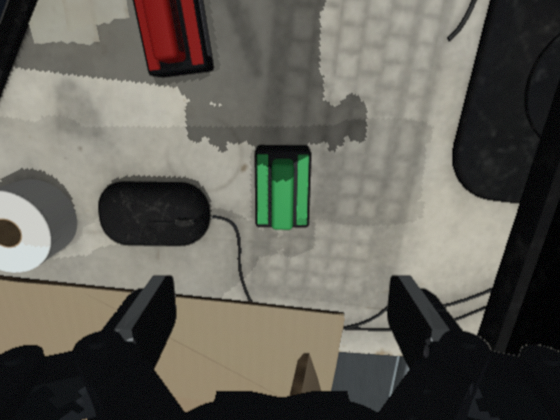

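The rib is at columns 272–292, about 2 px left of the prediction. I shift 2 mm in tool y and descend.

Scaled: 133 mm is 0.2217, 115 mm is 0.1917.

Call:
{"fn": "run_rows", "kwargs": {
  "motion": [0.0083,-0.0033,0.0667,0,60,0.0083,-0.0033,0.1333,0,60,0.0083,-0.0033,0.1917,0,60,0.0083,-0.0033,0.2217,0,60,0.0083,-0.0033,0.2217,0,60,0.0083,-0.0033,0.2217,0,60]
}}

```text
clock: 2.65
eef_pos: [496.2, -331.2, 61.7]
eef_rot: [179.8, 0.0, 64.7]
wrist_force: [0.5, -0.8, 1.2]
grip_width: 59.8
gripper_force: 0.0
```

```bash
python3 - <<'E'
from h import *
delta((494,-333,58),65)
E
```

```text
clock 2.65 tool delta [-2.5 -1.2  3.7] turn -0.3 F [ 0.5 -0.8  1.2] w 59.8 0.0 q7 -4.1
```

Scaled: 3 mm is 0.005.

Call:
{"fn": "run_rows", "kwargs": {
  "motion": [0,0,0.005,0,60,0,0,0.005,0,0,0,0,0.005,0,0,0,0,0.005,0,0,0,0,0.005,0,0,0,0,0.005,0,0,0,0,0.005,0,0],
  "clamp_n": 70
}}

```text
clock: 3.35
eef_pos: [495.5, -329.8, 57.5]
eef_rot: [179.9, 0.0, 64.8]
wrist_force: [-0.5, 0.3, 5.5]
grip_width: 14.4
gripper_force: 70.6
```

Call:
{"fn": "run_rows", "kwargs": {
  "motion": [0,0,0,0,0,0,0,-0.0333,0,0,0,0,-0.1,0,0,0,0,-0.1583,0,0,0,0,-0.1583,0,0]
}}

```text
clock: 3.85
eef_pos: [498.1, -331.0, 156.5]
eef_rot: [179.4, 0.1, 64.8]
wrist_force: [1.5, -0.8, -2.1]
grip_width: 14.4
gripper_force: 69.8
```

```bash
python3 - <<'E'
from h import *
s=manip.sense()
for n in("side",): 
    I=manip.camera(n);cv2.imwrite("pics/s3.png",cv2.resize(I[150:330,190:370,::-1],None,fx=3,fy=3,interpolation=cv2.INTER_CUBIC))
delta((573,-79,170),101.5)
E
```

```text
clock 3.9 tool delta [259.9 -37.7 -16.6] turn -36.7 F [-0.6  0.4 -1.9] w 14.2 69.77309703826904 q7 -2.1
```

View pics/s3.png

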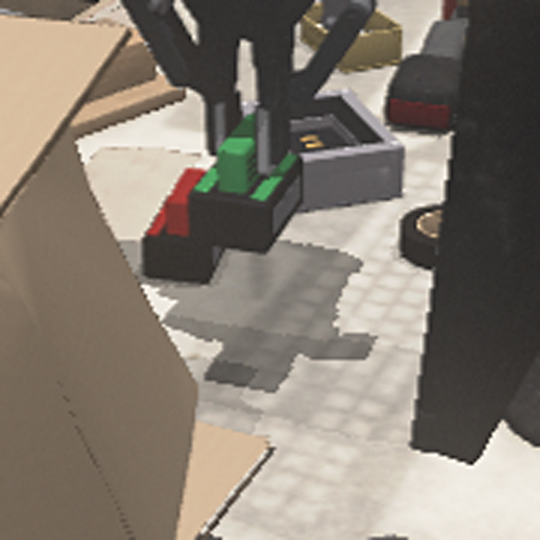

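The pack is held level, with the fingers on the rib at about (240,160) in the crop, and it is clear of the red pack and the table. Next I move to the dock.

Scaled: 262 mm is 0.4367, 250 mm is 0.4167, -37 degrees is -0.2056.

Call:
{"fn": "run_rows", "kwargs": {
  "motion": [0.0733,-0.01,0,-0.0333,0,0.1467,-0.02,0,-0.0667,0,0.22,-0.03,0,-0.1056,0,0.2933,-0.0417,0,-0.1389,0,0.3667,-0.0533,0,-0.1722,0,0.4167,-0.0617,0,-0.2056,0,0.4367,-0.0633,0,-0.2056,0,0.4367,-0.0633,0,-0.2056,0]
}}

```text
clock: 4.7
eef_pos: [571.7, -74.3, 150.2]
eef_rot: [-179.9, -0.1, 101.9]
wrist_force: [0.5, -0.3, -0.7]
grip_width: 14.7
gripper_force: 69.6
```

```bash
python3 - <<'E'
from h import *
s=manip.sense()
delta((572.6,-77,100),101.5)
I=manip.camera("wrist");J=manip.camera("top")
D=np.array([573,-79,0]);yu=np.radians(101.5);ly=np.array([np.cos(yu),np.sin(yu),0]);lx=np.array([ly[1],-ly[0],0])
A=I[:,:,::-1].copy()
for i in(-1,1):
  for j in(-1,1):
    p=px("wrist",D+[0,0,40]+i*45*lx+j*55*ly,s);print(p.round(1));cv2.circle(A,tuple(int(x) for x in p.round()),2,(255,0,255),-1)
B=cv2.resize(J[110:240,170:290,::-1],(388,420),interpolation=cv2.INTER_CUBIC)
A=cv2.resize(A[:,:],None,fx=.73,fy=.73) if 0 else A[:,74:486]
cv2.imwrite("pics/w4.png",np.hstack([A,B]))
E
```

```text
clock 4.7 tool delta [-2.9  0.4 50.2] turn 0.4 F [ 0.5 -0.3 -0.7] w 14.7 69.60386753082275 q7 3.9
[218.6 297.7]
[210.5 139.9]
[346.4 298.5]
[356.9 140.7]
```

View pics/w4.png

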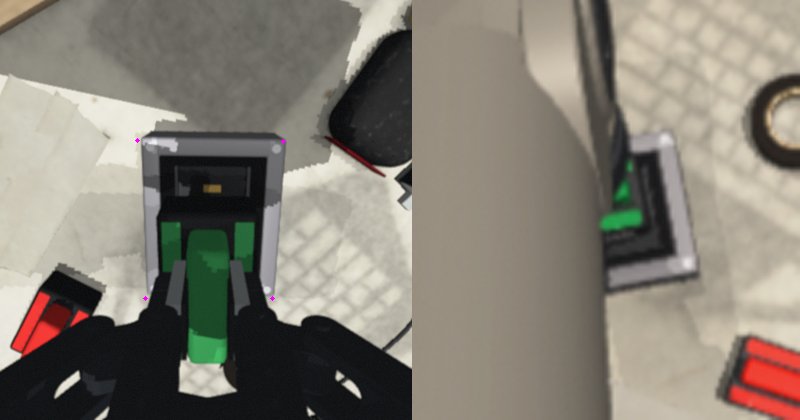

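The left panel shows the dock rim's far corners at about (145,137) and (285,137) and near corners at (147,295) and (273,295). The pack's far shoulder edge is at row 207, columns 158–260, and the far end of the rib top is at row 231. The dock sits about 2 mm to +tool y and about 1 mm further than estimated.

```bash
python3 - <<'E'
from h import *
s=manip.sense();T=R.from_euler("xyz",s["eef_rot"],degrees=True).as_matrix()
def tool(u,v,z): return (T.T@(at("wrist",u+74,v,z,s)-s["eef_pos"])).round(1)
z0=s["eef_pos"][2]-57.5;print(z0)
for n,u,v,z in(("sh L",158,207,z0+30),("sh R",260,207,z0+30),("rib far",207,231,z0+54),("rimFL",143,136,40),("rimFR",286,136,40),("rimNL",146,296,40),("rimNR",274,296,40),("bayFL",160,156,40),("bayFR",269,156,40)): print(n,tool(u,v,z))
E
```

```text
93.01431829476104
sh L [ 32.7 -21.1  27.5]
sh R [32.7 21.1 27.4]
rib far [31.2 -0.8  3.5]
rimFL [ 52.6 -40.  110.6]
rimFR [ 52.5  47.6 110.3]
rimNL [-58.6 -43.9 110.7]
rimNR [-58.6  46.2 110.4]
bayFL [ 40.3 -30.1 110.6]
bayFR [ 40.3  37.8 110.4]
```

Scaled: 60 mm is 0.1, -3.5 mm is -0.0058, 1.3 degrees is 0.0072.

Call:
{"fn": "run_rows", "kwargs": {
  "motion": [-0.0058,0.004,0,0.0072,0,-0.0058,0.004,0.0333,0.0072,0,-0.0058,0.004,0.0667,0.0072,0,-0.0058,0.004,0.0917,0.0072,0,-0.0058,0.004,0.1,0.0072,0,-0.0058,0.004,0.1,0.0072,0],
  "clamp_n": 110
}}

```text
clock: 5.4
eef_pos: [574.9, -80.0, 91.0]
eef_rot: [-179.9, -0.0, 100.4]
wrist_force: [0.3, 0.3, -2.1]
grip_width: 13.6
gripper_force: 110.6
```

Call:
{"fn": "run_rows", "kwargs": {
  "motion": [0,0,0.0067,0,0,0,0,0.0133,0,0,0,0,0.0183,0,0,0,0,0.0183,0,0]
}}

```text
clock: 5.8
eef_pos: [576.3, -77.6, 81.3]
eef_rot: [179.9, -0.1, 100.6]
wrist_force: [0.8, 3.8, -0.9]
grip_width: 13.8
gripper_force: 110.8
```

Scaled: 10 mm is 0.0167, 7 mm is 0.0117.

Call:
{"fn": "run_rows", "kwargs": {
  "motion": [0,0,0.0067,0,0,0,0,0.0117,0,0,0,0,0.0167,0,0,0,0,0.0167,0,0]
}}

```text
clock: 6.2
eef_pos: [576.2, -77.5, 72.1]
eef_rot: [179.9, -0.1, 100.5]
wrist_force: [-2.2, 4.3, 9.3]
grip_width: 14.0
gripper_force: 112.5
```

Call:
{"fn": "run_rows", "kwargs": {
  "motion": [0,0,0.005,0,0,0,0,0.0083,0,0,0,0,0.0083,0,0]
}}

```text
clock: 6.5
eef_pos: [576.2, -77.4, 67.6]
eef_rot: [179.9, -0.0, 100.5]
wrist_force: [-3.6, 5.8, 12.8]
grip_width: 13.9
gripper_force: 112.7
```

Moving down at about 13 N; I keep pressing until the force rises on the stop.

Scaled: 2 mm is 0.0033.

Call:
{"fn": "run_rows", "kwargs": {
  "motion": [0,0,0.0033,0,0,0,0,0.0033,0,0]
}}

```text
clock: 6.7
eef_pos: [576.3, -77.4, 67.5]
eef_rot: [179.9, 0.0, 100.5]
wrist_force: [-8.3, 5.4, 25.2]
grip_width: 13.6
gripper_force: 114.5
```

Call:
{"fn": "run_rows", "kwargs": {
  "motion": [0,0,0.0033,0,0,0,0,0.0033,0,0]
}}

```text
clock: 6.9
eef_pos: [576.4, -77.4, 67.4]
eef_rot: [180.0, 0.1, 100.5]
wrist_force: [-12.6, 4.8, 38.1]
grip_width: 13.9
gripper_force: 116.4
```

The force climbs with no travel, so the pack is on the stop (67.4 matches the expected 67.5). I unload, release, lift and look.

Scaled: -4 mm is -0.0067, -2 mm is -0.0033.

Call:
{"fn": "run_rows", "kwargs": {
  "motion": [0,0,-0.0033,0,0,0,0,-0.0067,0,0,0,0,-0.0067,0,40,0,0,-0.0067,0,40,0,0,-0.0067,0,40,0,0,-0.0067,0,40],
  "clamp_n": 20
}}

```text
clock: 7.5
eef_pos: [575.2, -80.2, 65.3]
eef_rot: [-180.0, 0.0, 100.4]
wrist_force: [0.1, -0.4, -1.1]
grip_width: 40.0
gripper_force: 0.0
```

Call:
{"fn": "run_rows", "kwargs": {
  "motion": [0,0,-0.0333,0,40,0,0,-0.1,0,40,0,0,-0.1667,0,40,-0.0667,0,-0.2167,0,40,-0.1333,0,-0.2167,0,40,-0.1333,0,-0.2167,0,40]
}}

```text
clock: 8.1
eef_pos: [590.2, -166.7, 196.5]
eef_rot: [179.9, 0.4, 99.9]
wrist_force: [-0.9, -0.9, -1.4]
grip_width: 40.0
gripper_force: 0.0
```

```bash
python3 - <<'E'
from h import *
s=manip.sense()
I=manip.camera("wrist");J=manip.camera("side")
B=cv2.resize(J[160:280,230:340,::-1],(385,420),interpolation=cv2.INTER_CUBIC)
cv2.imwrite("pics/w5.png",np.hstack([I[:,74:486,::-1],B]))
E
```

```text
(no output)
```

View pics/w5.png

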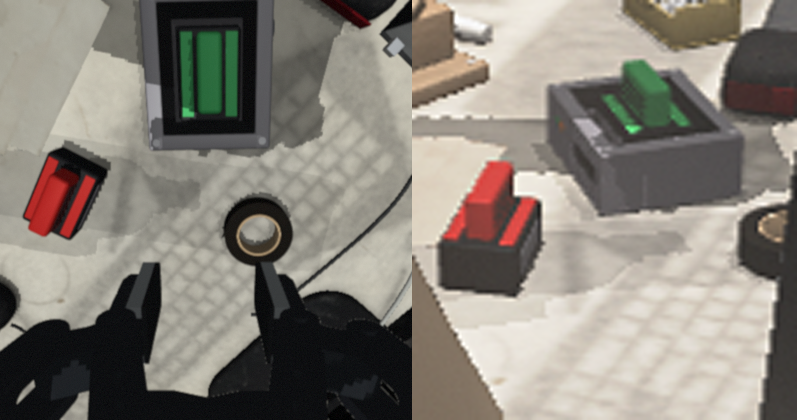

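The pack sits squarely in the bay with its shoulders level with the rim (rib at (210,75) left, (645,95) right). The red pack is still in its place and the gripper is clear.

```bash
python3 -c "
from bench import manip
print(manip.job_done())"
```

```text
the job is handed in; nothing more can be done
None
```

The green pack is in the dock's bay, pressed down to the stop and released with its shoulders level with the rim; the red pack wasn't touched, and I handed the job in at about 8 s (its verdict wasn't shown).

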